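# Seat the loose crank on the jack's hidden drive and wind the gear up

## Robot

A 6-joint arm with a two-finger parallel gripper is mounted at the origin on a cart in front of the work surface, level with it; the furniture and walls round the work are solid. World frame = base frame: x ahead of the robot, y to its left, z up, the work surface at z = 0. Lengths are in m, angles in rad, forces in N, time in s.
With the tool pointing down it reaches from about 0.375 to 0.9 m from the base axis. Payload 3.1 kg.
Tool frame: the origin (TCP) lies between the finger pads; the fingertips stand 11 mm ahead of it and the grasp point (between the pads) lies 8 mm behind it; z points along the fingers, y is the direction in which the jaws open and shut (so a half turn about z gives the same grasp; the last joint's range is limited). The gripper opens to 85 mm and grips with 20 to 120 N. Pads are 22 mm wide; open, the fingers measure 114 mm over their backs; the gripper's body (76 mm by 85 mm) begins 54 mm behind the grasp point. The pads swing forward as they close: fully open they stand 13 mm farther back than shut.
Start: joints at [1.012, 0.527, 1.433, -0, 1.181, -0.178], TCP at [0.232, 0.58, 0.242] pointing down, gripper open.
Joint ranges: [-3.08, 3.08], [-0.75, 2.2], [0.22, 2.44], [-1.43, 4.57], [0, 2.65], [-2.85, 2.85]. Speed limits (rad/s): [2.79, 2.79, 3.14, 3.14, 3.14, 3.14].

## Interface

Orientations are given as a unit quaternion [x, y, z, w].
In Python, from station import manip gives the robot as it stands.
- The arm moves only by the tool move_arm, never from a script. Its argument "deltas" is a list of rows, each a list of 5 numbers: the shift along the tool's x, y, z in units of 40 cm (1.0 is 40 cm), then the turn about the tool's z in units of 0.5 rad (1.0 is 0.5 rad), then the opening in per cent of the stroke, from 0 (shut) to 100 (fully open). In form: [[x, y, z, twist, grip], ...]. A call has exactly 8 rows; each row is the pose to reach, as a shift and turn from the pose commanded when the call began, along the tool's axes at that moment; what a row does not reach only later rows make up. A row lasts 1/12 s, in which the tool goes at most 41.7 mm and 7.16 degrees, less where a joint would pass 70% of its speed; a pose out of reach is approached as far as the arm can. A call with a number of a shift or a turn outside -1 to 1 is refused whole. A call with a gripper value outside its range is refused whole. The fingers move at their own pace and stop on an object; "force" is the grip in N (left out, the last holds). Time passes only in rows, so rows that repeat a pose let the fingers close, or fill a call up. It gives the time, the measured TCP pose, the force and the opening at its end, in the units of the state.
- manip.sense(): the state, without advancing time (a new reading comes with each control period).
- manip.snapshot(name): name is "side" or "top"; returns (picture, depth): 420x560x3 uint8, red, green, blue; 420x560 float32, m along the optical axis (not along the pixel's ray), 0 where there is no reading.
- manip.get_calibration(name): a dict with "vfov" (degrees; the focal length in pixels is half the picture's height over the tangent of half this angle, whatever the lens; pixels are square), "cx", "cy" (the principal point, pixels), "pose" (4x4, takes a point from camera to world coordinates). Camera axes: x right, y down, z forward; pixel columns grow to the right and rows downward; lengths in m; the calibration is good to about 2 mm. A picture is of the moment at which its call begins. get_calibration takes no time and is no camera call.
- manip.sign_off(): hands the job in, once; it reports no verdict.
The state is a dict: "t": time; "q": joint angles; "qd": joint speeds; "tau": joint torques, N m; "tcp_pos": TCP position; "tool_rot": TCP orientation; "force": force on the tool from outside, world axes, zero at the start; "ft_torque": the same for the moment, N m; "finger_gap": opening from 0.0 (shut) to 1.0 (fully open).
Only numpy, scipy, OpenCV 4.12 (cv2) and the standard library are available. Lean on these libraries where they do the work, as an engineer would, in place of code of your own. Each camera call takes 0.05 s, during which the arm holds its last target.

## Task

Take the loose crank from its stand, lower it into the well of the small bench jack and feel for the hidden square drive, pressing only gently on its spring, until the crank drops fully home. Then turn the crank clockwise (seen from above) until the jack's saddle, with the gear on it, is all the way up, and let go, leaving the crank standing seated in the jack. Do not lift the saddle or the gear by hand, keep the gear on the saddle, and leave the piston and the big nut beside the work where they are.

Things in the scene. Friction and masses are not known exactly. Their poses are not given: they have to be found in the camera images.
- crank_grip (a point): Loose steel crank, 0.42 kg, 155 mm tall, standing tip down in a round tube stand 102 mm high (lift it straight up). The point: middle of the free part of its top boss, 134 mm above the tip. The boss is 26 x 26 mm square in plan, its sides free from 108 to 155 mm above the tip, facing along x and y; a 20 to 60 N grip holds it. z is up the spindle, x along the crank arm.
- crank_knob (a point): Middle of the crank's upright black knob, 18 mm thick, 75 mm from the spindle axis at the end of the arm (18 mm wide, 98 to 108 mm above the crank's tip); the knob's top is 152 mm above the tip. Axes as crank_grip.
- crank_tip (a point): Centre of the bottom end face of the crank; axes as crank_grip. The last 20 mm are a square of 16 x 16 mm with sides parallel to the boss; above it the spindle is round, 24 mm thick, up to a 40 mm flange 92 to 98 mm above the tip.
- jack: Small dark steel bench jack, fixed. Origin on the table on the axis of its crank well, z up. The well is an upright tube 98 mm high; the lifting column with the saddle stands 105 mm from it, towards the jack's own -y. Turning the drive in the well clockwise (from above) by 1.3 rad raises the saddle to its stop; it stays where it is left. A tall fixed gear lever (411 mm) stands behind it: keep clear.
- well_mouth (a point): Centre of the mouth of the jack's crank well, 98 mm above the table, 50 mm wide outside, a funnel 40 mm wide that narrows in 10 mm to a bore 25.8 mm wide; the bore ends 31 mm above the table, just above the drive. Axes as the jack.
- drive_floor (a point): Floor of the hidden drive at the foot of the well, 12 mm above the table; axes as the jack. The drive is a socket with a square hole 17.4 mm wide, its rim 18 mm above this point, at an unknown angle (not shown here; the crank fits every quarter turn, within about 5 degrees). It resists turning with 0.12 N m and starts against its anticlockwise stop. Crank fully home: its tip is at this point.
- plunger (a joint): How far the sprung drive at the foot of the well is pressed down, m. 0 when not pressed; the first movement takes about 5 N, then 1.5 N per mm. Pressed more than 7 mm (about 16 N) counts as forced.
- saddle (a joint): Rise of the jack's saddle, m: 0 at the start, about 0.016 at the upper stop; 0.0125 per rad of clockwise turn of the drive.
- saddle_top (a point): Centre of the top of the saddle, a steel disc 72 mm wide on the lifting column, 42 mm above the table at the start.
- gear_mid (a point): Centre of the steel gear, 75 mm wide and 27 mm thick, 0.45 kg, that lies flat on the saddle (the load).
- piston_mid (a point): Centre of a loose bare piston, 76 mm wide and 66 mm high, standing upright on the table: a bystander.
- nut_mid (a point): Centre of a loose big hexagon nut, 46 x 52 mm and 23 mm thick, lying flat beside the jack: a bystander.
There are look-alikes about, which are no part of the job. Leave any purple look-alike of the part that bears gear_mid alone.

How it is judged:
By the outcome, as a careful person would: the job done as asked, in the order asked, and still so for the second after the job is handed in, with the robot touching nothing.
It also fails if it takes over 64 s, if anything falls off the work surface, if the arm or the gripper's body presses on something with over 40 N, if the wrist force passes 120 N, or if a joint passes its speed limit or range.

## Working session

There is one attempt and no reset: what is moved stays moved. The work goes in short steps, Python scripts to look and compute and a tool call to move; the robot and the scene stay as the last step left them, time stands still between calls to the robot, and variables do not carry over. Pictures are saved under pics/ and viewed, and the job is handed in when it is done.

Besides the shell and the picture viewer there is one more tool, called after "Emit:" by a JSON object that holds its "api" and its "payload", one argument or row to a line. move_arm: Moves the arm, as the interface text tells. Its arguments: {"type":"object","properties":{"deltas":{"type":"array","items":{"type":"array","items":{"type":"number"}}},"force":{"type":"number"}},"required":["deltas"]}

```bash
ls; mkdir -p pics; cat > h.py <<'E'
import numpy as np,cv2
from station import manip
def snap(n,f):
    im,d=manip.snapshot(n); cv2.imwrite('pics/'+f+'.png',im[:,:,::-1]); np.save('pics/'+f+'.npy',d); return im,d
def pts(n,d):
    c=manip.get_calibration(n); f=210/np.tan(np.radians(c['vfov']/2))
    v,u=np.mgrid[0:d.shape[0],0:d.shape[1]]
    P=np.stack([(u-c['cx'])/f*d,(v-c['cy'])/f*d,d],-1); T=np.array(c['pose'])
    W=P@T[:3,:3].T+T[:3,3]; W[d<=0]=np.nan; return W
E
python3 - <<'E'
from h import *
for n in('side','top'):
    print(n,manip.get_calibration(n)); snap(n,n+'0')
print(manip.sense())
E
```

```text
pics
side {'vfov': 43.83425460567228, 'cx': 290.85817776312496, 'cy': 210.32551870270933, 'pose': array([[-0.99106869,  0.0965975 , -0.09193358,  0.71546563],
       [ 0.13328376,  0.69542391, -0.70613102,  1.54270342],
       [-0.00427768, -0.7120776 , -0.70208774,  1.52397387],
       [ 0.        ,  0.        ,  0.        ,  1.        ]])}
top {'vfov': 57.30753008832285, 'cx': 280.38091980789653, 'cy': 213.98225089990476, 'pose': array([[ 0.33525905, -0.86651625,  0.36979854, -0.09570499],
       [-0.94206876, -0.30400829,  0.14172299, -0.12491437],
       [-0.01038345, -0.39588957, -0.91823942,  1.62668731],
       [ 0.        ,  0.        ,  0.        ,  1.        ]])}
{'t': 0.1, 'q': array([ 1.01148023e+00,  5.28422213e-01,  1.43377876e+00,  8.97763115e-07,
        1.18141019e+00, -1.78519442e-01]), 'qd': array([-0.00103704, -0.00290247, -0.00254141, -0.00014955,  0.00251547,
        0.00058454]), 'tau': array([-9.76982956e-04, -4.43305349e+01, -1.78586215e+01, -3.46658708e-04,
        3.87853797e-03,  1.71883278e-05]), 'tcp_pos': array([0.23193255, 0.5796959 , 0.24139988]), 'tool_rot': array([ 1.89250110e-01,  9.81928397e-01, -9.41200586e-04, -3.64330746e-04]), 'force': array([-0.28243803, -0.04731704, -0.04964961]), 'ft_torque': array([ 0.02619414, -0.00721879, -0.01974587]), 'finger_gap': 1.0031483722355357}
```

View pics/side0.png

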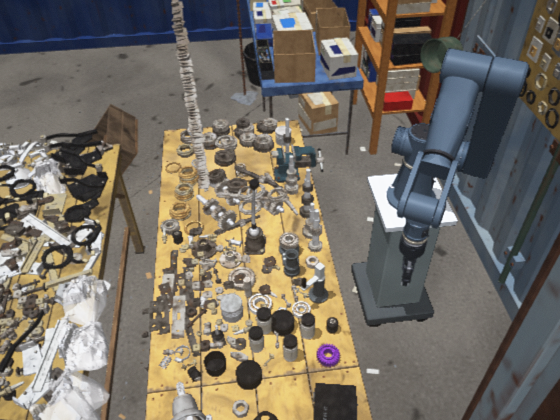

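View pics/top0.png

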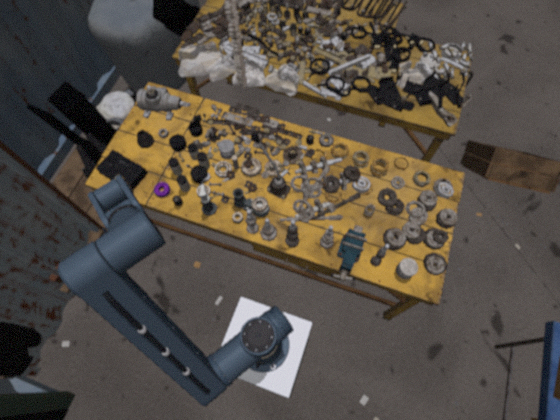

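```bash
python3 - <<'E'
import cv2
a=cv2.imread('pics/side0.png'); cv2.imwrite('pics/s1.png',cv2.resize(a[220:360,180:360],None,fx=4.2,fy=4.2,interpolation=2))
cv2.imwrite('pics/s2.png',cv2.resize(a[110:250,160:340],None,fx=4.2,fy=4.2,interpolation=2))
b=cv2.imread('pics/top0.png'); cv2.imwrite('pics/t1.png',cv2.resize(b[120:260,140:320],None,fx=4.2,fy=4.2,interpolation=2))
E
```

```text
(no output)
```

View pics/s1.png

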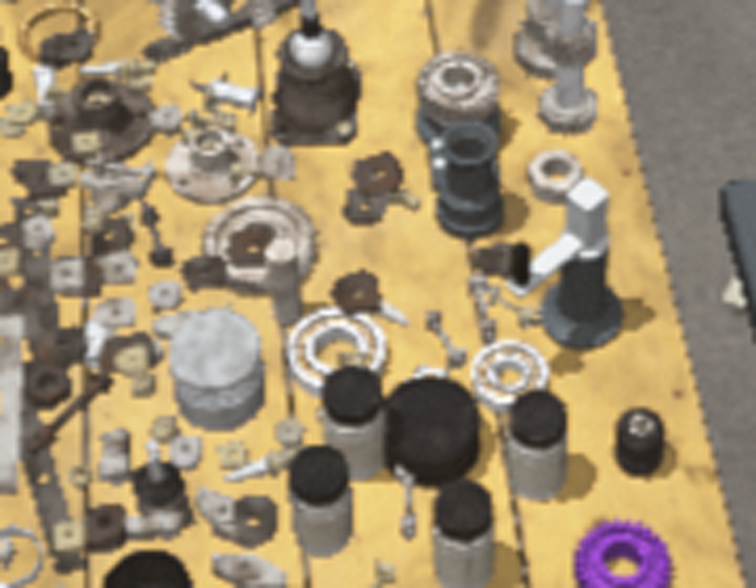

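View pics/s2.png

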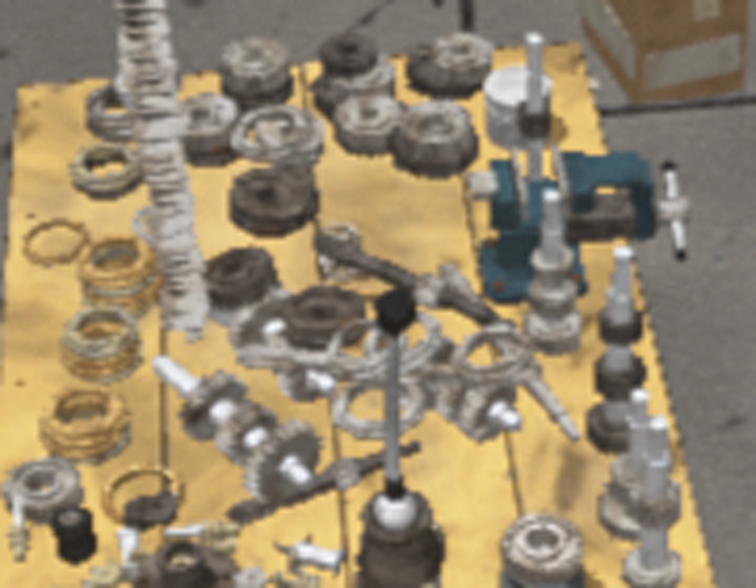

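View pics/t1.png

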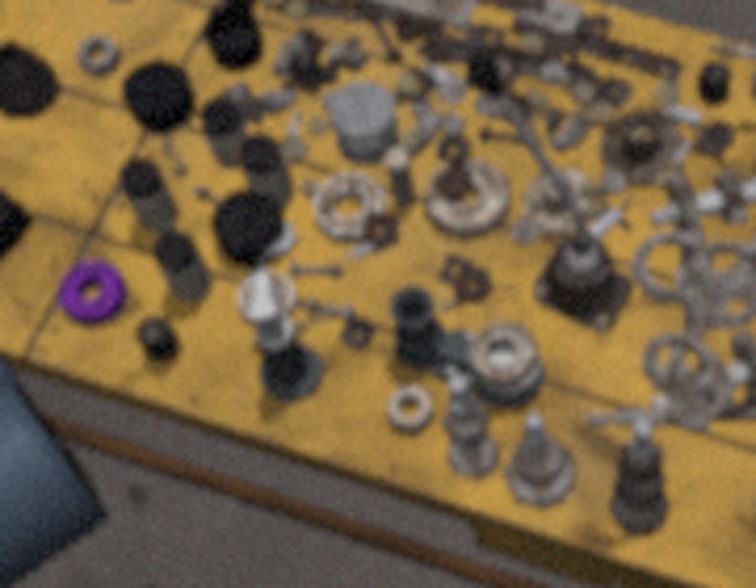

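```bash
python3 - <<'E'
from h import *
for n in('side','top'):
    d=np.load(f'pics/{n}0.npy'); W=pts(n,d); np.save(f'pics/W{n}.npy',W)
W=np.load('pics/Wside.npy')
for u,v in[(320,266),(321,270),(302,283),(305,284),(292,254),(289,240),(312,261),(230,305),(318,297),(285,252),(258,222)]:
    print((u,v),W[v,u].round(3))
W=np.load('pics/Wtop.npy')
for cu,cv in[(262,280),(270,310),(243,300),(290,370),(413,300),(500,350),(410,410),(365,100),(580,255)]:
    u=int(140+cu/4.2);v=int(120+cv/4.2);print((u,v),W[v,u].round(3))
E
```

```text
(320, 266) [0.476 0.452 0.164]
(321, 270) [0.474 0.46  0.153]
(302, 283) [0.544 0.499 0.145]
(305, 284) [0.534 0.501 0.141]
(292, 254) [0.551 0.305 0.068]
(289, 240) [0.55  0.212 0.043]
(312, 261) [ 0.473  0.291 -0.   ]
(230, 305) [0.788 0.496 0.064]
(318, 297) [0.481 0.467 0.011]
(285, 252) [0.577 0.311 0.091]
(258, 222) [0.657 0.06  0.001]
(202, 186) [0.524 0.48  0.118]
(204, 193) [0.476 0.439 0.167]
(197, 191) [0.535 0.534 0.014]
(209, 208) [0.466 0.438 0.034]
(238, 191) [0.571 0.333 0.077]
(259, 203) [0.563 0.231 0.038]
(237, 217) [ 0.48   0.31  -0.002]
(226, 143) [0.798 0.488 0.064]
(278, 180) [0.669 0.175 0.107]
```

```bash
python3 - <<'E'
from h import *
out=[]
for n in('side','top'):
    W=np.load(f'pics/W{n}.npy'); im=cv2.imread(f'pics/{n}0.png')
    P=W.reshape(-1,3);C=im.reshape(-1,3)
    S=2000
    I=np.zeros((600,720,3),np.uint8)
    # y 0.16..0.56 -> x px ; x 0.42..0.74
    k=(P[:,0]>.43)&(P[:,0]<.66)&(P[:,1]>.15)&(P[:,1]<.58)&(P[:,2]>-.02)&(P[:,2]<.3)
    Q=P[k]; c=C[k]
    o=np.argsort(Q[:,2])
    for p,cc in zip(Q[o],c[o]):
        u=int((.57-p[1])*1750);v=int((.66-p[0])*1750)
        hue=cv2.cvtColor(np.uint8([[[min(170,max(0,p[2]*900)),255,255]]]),cv2.COLOR_HSV2BGR)[0,0]
        cv2.circle(I,(u,v),2,tuple(int(x) for x in hue),-1)
    cv2.imwrite(f'pics/o_{n}.png',I[:420])
    b=lambda x0,x1,y0,y1,z0,z1:P[(P[:,0]>x0)&(P[:,0]<x1)&(P[:,1]>y0)&(P[:,1]<y1)&(P[:,2]>z0)&(P[:,2]<z1)]
    for nm,a in dict(boss=(.44,.51,.41,.49,.125,.2),knob=(.5,.58,.45,.55,.125,.2),well=(.51,.62,.27,.37,.09,.11),gear=(.5,.62,.15,.27,.06,.08),nut=(.44,.51,.26,.34,.012,.03),base=(.42,.51,.4,.5,.005,.09)).items():
        q=b(*a); print(n,nm,len(q),q.mean(0).round(4),q.min(0).round(3),q.max(0).round(3))
        if nm in('boss','knob','well'): print(q.round(3).tolist())
E
```

```text
side boss 116 [0.4802 0.4546 0.1515] [0.462 0.431 0.126] [0.496 0.469 0.174]
[[0.476, 0.433, 0.162], [0.481, 0.44, 0.166], [0.476, 0.431, 0.155], [0.474, 0.437, 0.162], [0.485, 0.442, 0.165], [0.481, 0.442, 0.163], [0.478, 0.444, 0.166], [0.474, 0.442, 0.163], [0.471, 0.441, 0.161], [0.468, 0.442, 0.162], [0.491, 0.441, 0.16], [0.489, 0.446, 0.164], [0.486, 0.447, 0.165], [0.482, 0.448, 0.167], [0.478, 0.444, 0.161], [0.475, 0.447, 0.164], [0.472, 0.448, 0.164], [0.469, 0.449, 0.165], [0.466, 0.451, 0.167], [0.492, 0.444, 0.158], [0.49, 0.454, 0.169], [0.487, 0.453, 0.167], [0.483, 0.452, 0.165], [0.48, 0.452, 0.165], [0.476, 0.452, 0.164], [0.473, 0.453, 0.165], [0.469, 0.451, 0.163], [0.466, 0.453, 0.164], [0.463, 0.455, 0.167], [0.495, 0.444, 0.152], [0.493, 0.449, 0.158], [0.492, 0.462, 0.174], [0.487, 0.456, 0.166], [0.483, 0.455, 0.164], [0.481, 0.458, 0.167], [0.477, 0.457, 0.166], [0.473, 0.456, 0.163], [0.471, 0.458, 0.166], [0.466, 0.453, 0.159], [0.463, 0.454, 0.16], [0.495, 0.445, 0.149], [0.493, 0.451, 0.155], [0.49, 0.456, 0.161], [0.488, 0.461, 0.167], [0.483, 0.452, 0
[... 7837 characters left out ...]
[0.546, 0.335, 0.093], [0.552, 0.303, 0.103], [0.534, 0.338, 0.105], [0.537, 0.335, 0.101], [0.542, 0.333, 0.092], [0.543, 0.329, 0.094], [0.549, 0.312, 0.094], [0.547, 0.305, 0.102], [0.549, 0.301, 0.101], [0.533, 0.333, 0.1], [0.534, 0.329, 0.101], [0.535, 0.324, 0.102], [0.537, 0.321, 0.1], [0.538, 0.316, 0.102], [0.539, 0.312, 0.102], [0.54, 0.307, 0.103], [0.545, 0.305, 0.096], [0.534, 0.325, 0.093], [0.534, 0.32, 0.096], [0.535, 0.315, 0.097], [0.536, 0.311, 0.1]]
top gear 127 [0.5528 0.2223 0.0658] [0.518 0.187 0.06 ] [0.59  0.259 0.075]
top nut 65 [0.4743 0.3046 0.0216] [0.451 0.282 0.013] [0.501 0.329 0.03 ]
top base 183 [0.465  0.4402 0.0256] [0.422 0.401 0.005] [0.509 0.5   0.089]
```

View pics/o_side.png

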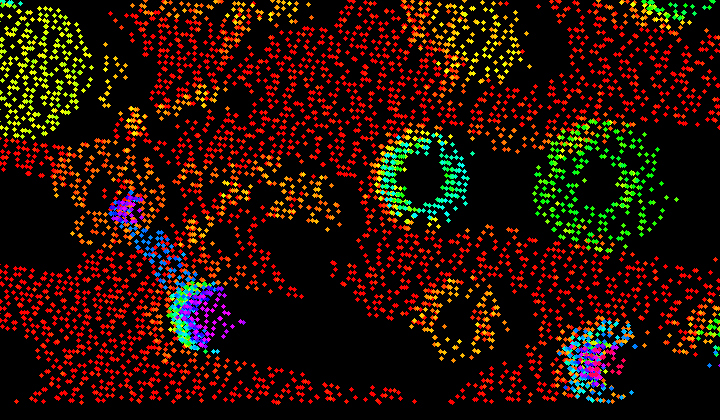

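View pics/o_top.png

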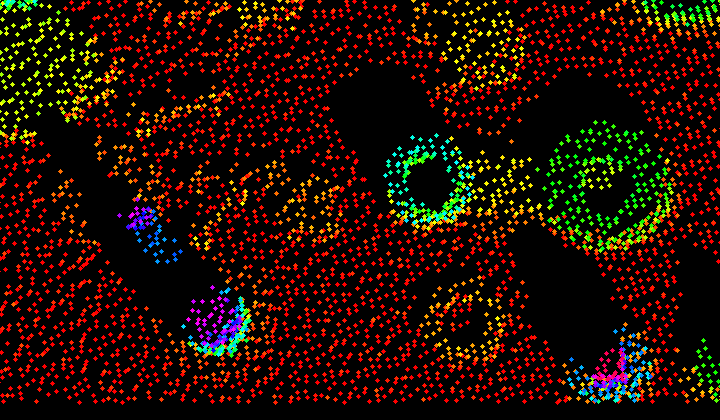

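```bash
cat > ov.py <<'E'
from h import *
def proj(n,P):
    c=manip.get_calibration(n); f=210/np.tan(np.radians(c['vfov']/2)); T=np.array(c['pose'])
    q=(np.asarray(P)-T[:3,3])@T[:3,:3]; return np.stack([q[:,0]/q[:,2]*f+c['cx'],q[:,1]/q[:,2]*f+c['cy']],-1)
def circ(c,r,z): a=np.linspace(0,2*np.pi,40); return np.stack([c[0]+r*np.cos(a),c[1]+r*np.sin(a),0*a+z],-1)
def sq(c,s,z,th):
    a=th+np.pi/4+np.arange(5)*np.pi/2; r=s/np.sqrt(2); return np.stack([c[0]+r*np.cos(a),c[1]+r*np.sin(a),0*a+z],-1)
def overlay(n,f,box,curves,out,s):
    im=cv2.imread(f'pics/{f}.png'); x0,x1,y0,y1=box
    I=cv2.resize(im[y0:y1,x0:x1],None,fx=s,fy=s,interpolation=2)
    for P,col in curves:
        p=((proj(n,P)-[x0,y0]+.5)*s).round().astype(int); cv2.polylines(I,[p],False,col,1)
    return I
E
cat > ov1.py <<'E'
from ov import *
th=.628
def run(b,w,g,n,box,s):
    b=np.array(b);k=b+.075*np.array([np.cos(th),np.sin(th)])
    G=(0,255,0);R=(0,0,255)
    C=[(sq(b,.026,.165,th),R),(sq(b,.026,.118,th),R),(circ(k,.009,.162),R),(circ(k,.009,.118),R),(circ(w,.025,.098),G),(circ(w,.02,.098),G),(circ(g,.0375,.069),G)]
    return overlay(n,n+'0',box,C,'',s)
A=run((.478,.452),(.5583,.3277),(.554,.2285),'side',(265,335,225,310),7)
cv2.imwrite('pics/ovs.png',A)
B=run((.476,.448),(.5565,.325),(.553,.2225),'top',(190,280,175,220),8)
cv2.imwrite('pics/ovt.png',B)
E
python3 ov1.py
```

```text
(no output)
```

View pics/ovs.png

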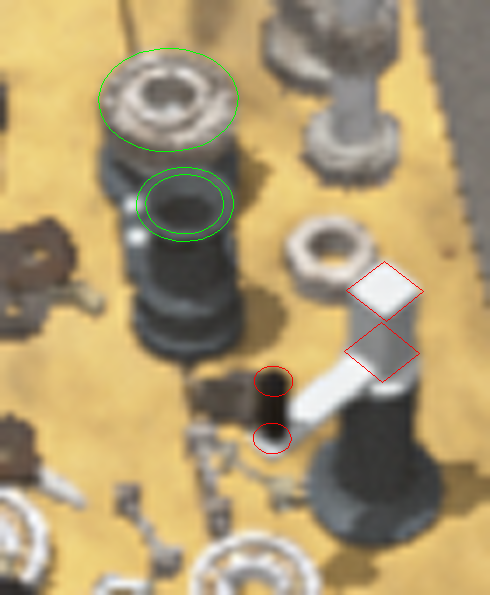

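View pics/ovt.png

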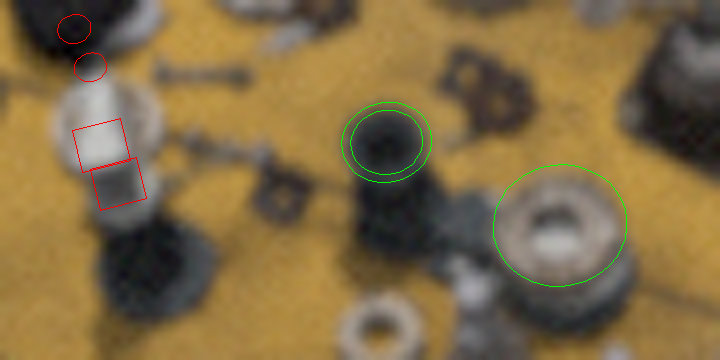

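Emit:
{"api": "move_arm", "payload": {
  "deltas": [
    [-0.08,-0.01,0,0.15,60],
    [-0.18,-0.02,0,0.3,60],
    [-0.28,-0.03,0,0.45,60],
    [-0.38,-0.04,0,0.6,60],
    [-0.48,-0.05,0,0.75,60],
    [-0.58,-0.06,0,0.9,60],
    [-0.66,-0.07,0,1,60],
    [-0.69,-0.073,0,1,60]
  ],
  "force": 40
}}

```text
t: 0.77
tcp_pos: [0.4821, 0.4476, 0.2417]
tool_rot: [0.429, 0.903, -0.0, 0.001]
force: [0.1, 0.3, 0.6]
finger_gap: 0.605
```

```bash
cat >> h.py <<'E'
from scipy.spatial.transform import Rotation as Ro
def st(tgt=None,phi=None):
    s=manip.sense(); R=Ro.from_quat(s['tool_rot']).as_matrix()
    ph=np.degrees(np.arctan2(R[1,1],R[0,1]))
    print('t',round(s['t'],2),'tcp',s['tcp_pos'].round(4),'phi',ph.round(2),'zt',R[:,2].round(4),'F',s['force'].round(2),'M',s['ft_torque'].round(3),'gap',round(s['finger_gap'],3),'q6',s['q'][5].round(3))
    if tgt is not None:
        d=R.T@(np.array(tgt)-s['tcp_pos']); print('units',(d/.4).round(4))
    if phi is not None: print('twist',np.radians(ph-phi)/.5)
E
python3 - <<'E'
from h import *
st((.478,.450,.138),36.4); snap('side','side1')
from ov import *
im=cv2.imread('pics/side1.png');cv2.imwrite('pics/s1c.png',cv2.resize(im[150:320,250:390],None,fx=4,fy=4,interpolation=2))
E
```

```text
t 0.77 tcp [0.4821 0.4476 0.2417] phi 39.21 zt [ 0.0017 -0.0011 -1.    ] F [0.09 0.25 0.57] M [ 0.031 -0.03   0.041] gap 0.605 q6 -0.104
units [ 0.0115 -0.0043  0.2592]
twist 0.09802316447541363
```

View pics/s1c.png

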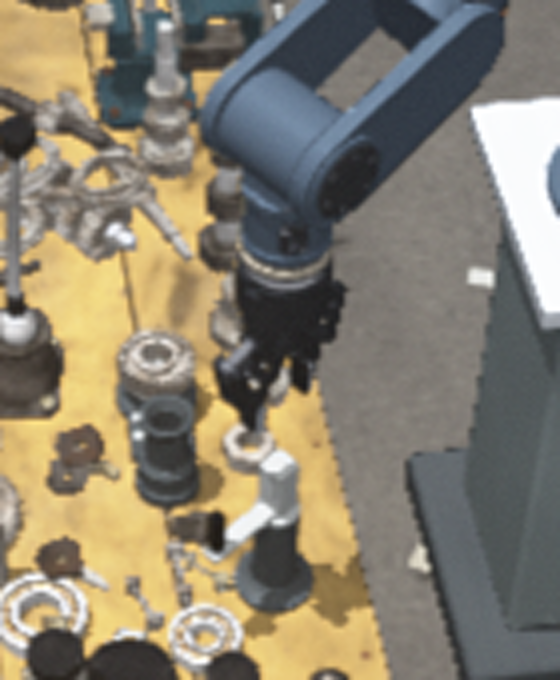

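Emit:
{"api": "move_arm", "payload": {
  "deltas": [
    [0,0,0,0.11,60],
    [0,0,0.03,0.11,60],
    [0,0,0.06,0.11,60],
    [0,0,0.09,0.11,60],
    [0,0,0.1,0.11,60],
    [0,0,0.1,0.11,60],
    [0,0,0.1,0.11,60],
    [0,0,0.1,0.11,60]
  ]
}}

```text
t: 1.48
tcp_pos: [0.4777, 0.451, 0.2026]
tool_rot: [0.451, 0.893, 0.0, 0.0]
force: [-0.3, 0.3, -0.1]
finger_gap: 0.602
```

```bash
python3 - <<'E'
from h import *
st((.478,.450,.138),36.4); snap('side','side2');snap('top','top2')
im=cv2.imread('pics/side2.png');a=cv2.resize(im[220:310,280,None] if 0 else im[210:310,280:360],None,fx=5,fy=5,interpolation=2)
im=cv2.imread('pics/top2.png');b=cv2.resize(im[150:250,160:240],None,fx=5,fy=5,interpolation=2)
cv2.imwrite('pics/c2.png',np.hstack([a,b]))
E
```

```text
t 1.48 tcp [0.4777 0.451  0.2026] phi 36.42 zt [ 6.e-04  4.e-04 -1.e+00] F [-0.35  0.35 -0.11] M [-0.01   0.022  0.029] gap 0.602 q6 -0.049
units [-0.0025 -0.0009  0.1614]
twist 0.0008277452801291827
```

View pics/c2.png

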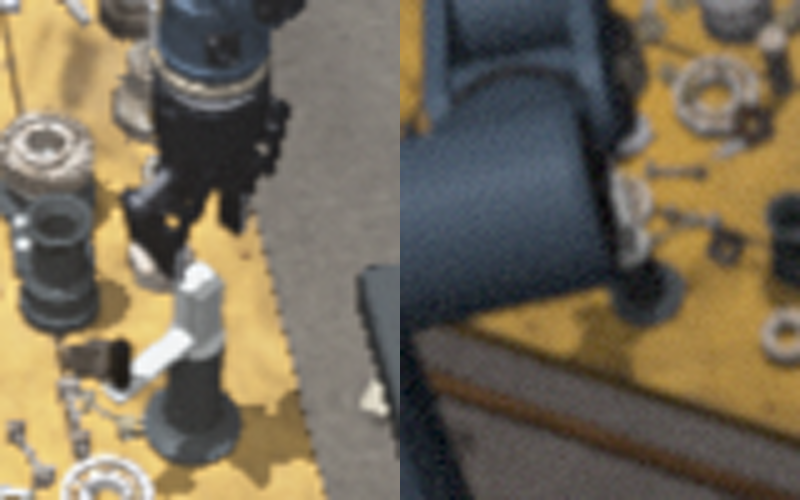

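Emit:
{"api": "move_arm", "payload": {
  "deltas": [
    [0,0,0.03,0,60],
    [0,0,0.06,0,60],
    [0,0,0.09,0,60],
    [0,0,0.12,0,60],
    [0,0,0.14,0,60],
    [0,0,0.155,0,60],
    [0,0,0.161,0,60],
    [0,0,0.161,0,60]
  ]
}}

```text
t: 2.25
tcp_pos: [0.4773, 0.4503, 0.1369]
tool_rot: [0.451, 0.893, -0.001, -0.0]
force: [0.5, -0.8, -0.2]
finger_gap: 0.598
```

```bash
python3 - <<'E'
from h import *
st((.478,.450,.138),36.4); snap('side','side3')
im=cv2.imread('pics/side3.png');a=cv2.resize(im[210:310,270:360],None,fx=6,fy=6,interpolation=2)
cv2.imwrite('pics/c3.png',a)
E
```

```text
t 2.25 tcp [0.4773 0.4503 0.1369] phi 36.38 zt [-1.3e-03 -8.0e-04 -1.0e+00] F [ 0.48 -0.78 -0.19] M [ 0.018  0.034 -0.004] gap 0.598 q6 -0.049
units [-0.0016  0.0008 -0.0028]
twist -0.0006385542100163306
```

View pics/c3.png

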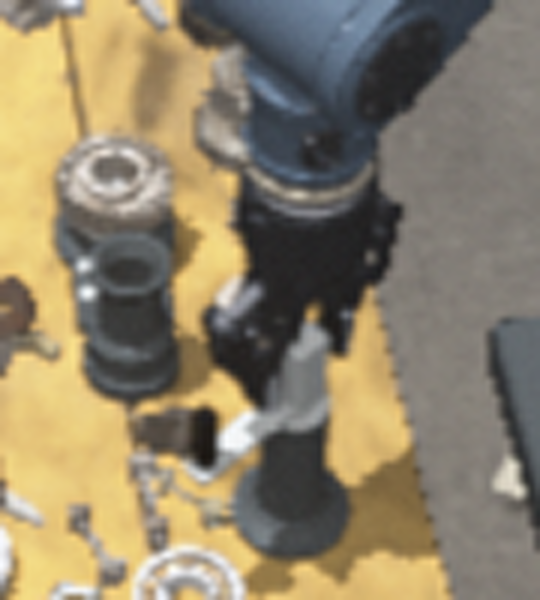

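Emit:
{"api": "move_arm", "payload": {
  "deltas": [
    [0,0,0,0,45],
    [0,0,0,0,35],
    [0,0,0,0,25],
    [0,0,0,0,15],
    [0,0,0,0,10],
    [0,0,0,0,10],
    [0,0,0,0,10],
    [0,0,0,0,10]
  ],
  "force": 45
}}

```text
t: 2.97
tcp_pos: [0.4774, 0.4504, 0.1387]
tool_rot: [0.451, 0.893, -0.0, 0.0]
force: [-1.9, -1.1, 5.5]
finger_gap: 0.299
```

```bash
python3 - <<'E'
from h import *
st(); snap('side','side4')
im=cv2.imread('pics/side4.png');a=cv2.resize(im[210:310,270:360],None,fx=6,fy=6,interpolation=2)
cv2.imwrite('pics/c4.png',a)
E
```

```text
t 2.97 tcp [0.4774 0.4504 0.1387] phi 36.39 zt [-1.e-04 -1.e-04 -1.e+00] F [-1.87 -1.13  5.49] M [-0.282  0.332  0.005] gap 0.299 q6 -0.049
```

View pics/c4.png

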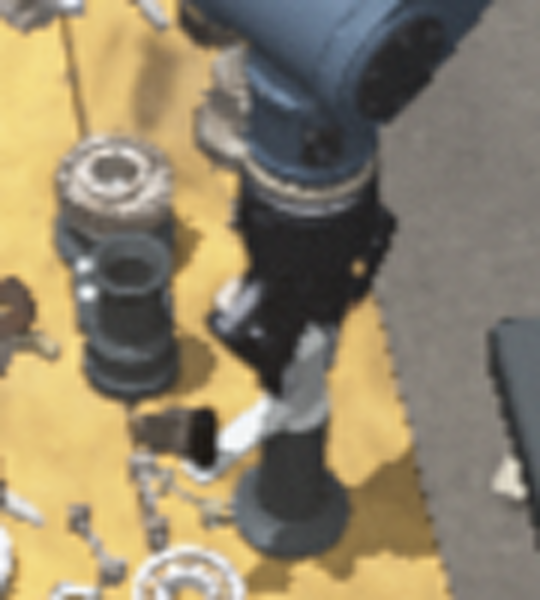

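Emit:
{"api": "move_arm", "payload": {
  "deltas": [
    [0,0,-0.01,0,10],
    [0,0,-0.04,0,10],
    [0,0,-0.09,0,10],
    [0,0,-0.15,0,10],
    [0,0,-0.21,0,10],
    [0,0,-0.26,0,10],
    [0,0,-0.29,0,10],
    [0,0,-0.29,0,10]
  ]
}}

```text
t: 3.68
tcp_pos: [0.4791, 0.4516, 0.2573]
tool_rot: [0.451, 0.893, 0.003, 0.002]
force: [-0.3, 0.2, -3.9]
finger_gap: 0.298
```

```bash
python3 - <<'E'
from h import *
st((.477+.079,.4505-.124,.25)); snap('side','side5'); snap('top','top5')
im=cv2.imread('pics/side5.png');a=cv2.resize(im[180:300,270:350],None,fx=5,fy=5,interpolation=2)
im=cv2.imread('pics/top5.png');b=cv2.resize(im[140:260,160:240],None,fx=5,fy=5,interpolation=2)
cv2.imwrite('pics/c5.png',np.hstack([a,b]))
E
```

```text
t 3.68 tcp [0.4791 0.4516 0.2573] phi 36.39 zt [ 0.0055  0.0037 -1.    ] F [-0.32  0.24 -3.89] M [ 0.024 -0.057  0.013] gap 0.298 q6 -0.049
units [-0.3658 -0.0309  0.018 ]
```

View pics/c5.png

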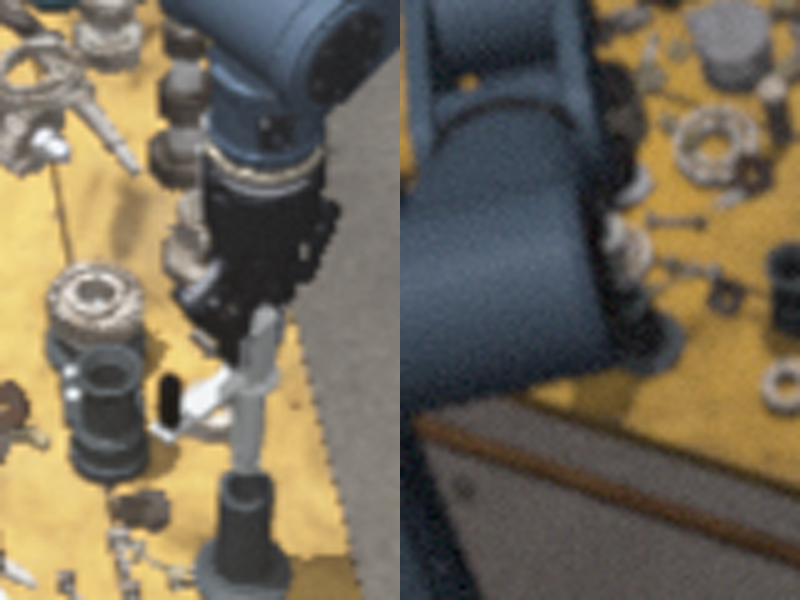

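Emit:
{"api": "move_arm", "payload": {
  "deltas": [
    [-0.03,-0.002,0,0,10],
    [-0.09,-0.006,0,0,10],
    [-0.16,-0.01,0,0,10],
    [-0.23,-0.015,0,0,10],
    [-0.29,-0.02,0,0,10],
    [-0.34,-0.024,0,0,10],
    [-0.367,-0.025,0,0,10],
    [-0.367,-0.025,0,0,10]
  ]
}}

```text
t: 4.45
tcp_pos: [0.5579, 0.3233, 0.2522]
tool_rot: [0.453, 0.892, -0.001, -0.0]
force: [0.1, 0.4, -4.1]
finger_gap: 0.295
```

Emit:
{"api": "move_arm", "payload": {
  "deltas": [
    [0,0,0,0,10],
    [0,0,0,0,10],
    [0,0,0,0,10],
    [0,0,0,0,10],
    [0,0,0,0,10],
    [0,0,0,0,10],
    [0,0,0,0,10],
    [0,0,0,0,10]
  ]
}}

```text
t: 5.12
tcp_pos: [0.5565, 0.3267, 0.254]
tool_rot: [0.451, 0.893, 0.0, 0.0]
force: [-0.4, 0.4, -4.9]
finger_gap: 0.3
```

```bash
python3 - <<'E'
from h import *
st((.558,.3265,.25)); snap('side','side6'); snap('top','top6')
im=cv2.imread('pics/side6.png');a=cv2.resize(im[190:290,255:335],None,fx=6,fy=6,interpolation=2)
im=cv2.imread('pics/top6.png');b=cv2.resize(im[140:240,190:240],None,fx=6,fy=6,interpolation=2)
cv2.imwrite('pics/c6.png',np.hstack([a,b]))
E
```

```text
t 5.12 tcp [0.5565 0.3267 0.254 ] phi 36.41 zt [ 1.e-04  1.e-04 -1.e+00] F [-0.4   0.41 -4.89] M [ 0.018  0.033 -0.024] gap 0.3 q6 -0.277
units [-0.0026  0.0027  0.01  ]
```

View pics/c6.png

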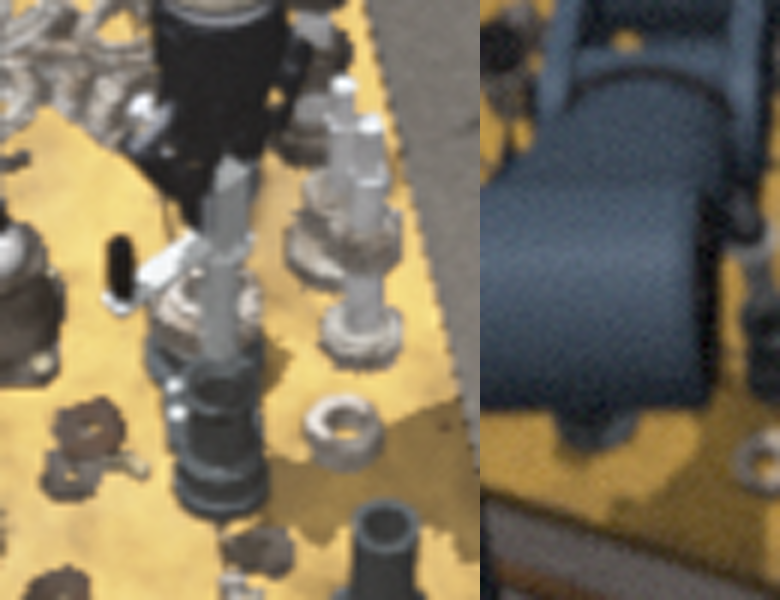

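```bash
cat > ov2.py <<'E'
from ov import *
import sys
b=np.array([float(sys.argv[1]),float(sys.argv[2])]);z=float(sys.argv[3]);th=np.radians(float(sys.argv[4]));f=sys.argv[5]
k=b+.075*np.array([np.cos(th),np.sin(th)]);w=(.5583,.3277)
G=(0,255,0);R=(0,0,255)
C=[(sq(b,.026,z+.155,th),R),(sq(b,.016,z,th),R),(circ(b,.012,z+.03),R),(circ(b,.012,z+.08),R),(circ(b,.02,z+.098),R),(circ(k,.009,z+.152),R),(circ(w,.025,.098),G)]
im=overlay('side',f,(265,320,200,275),C,'',8); raw=overlay('side',f,(265,320,200,275),[],'',8)
cv2.imwrite(sys.argv[6],np.hstack([raw,im])[:600,:])
E
python3 ov2.py .5583 .3277 .125 36.4 side6 pics/c7.png
```

```text
(no output)
```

View pics/c7.png

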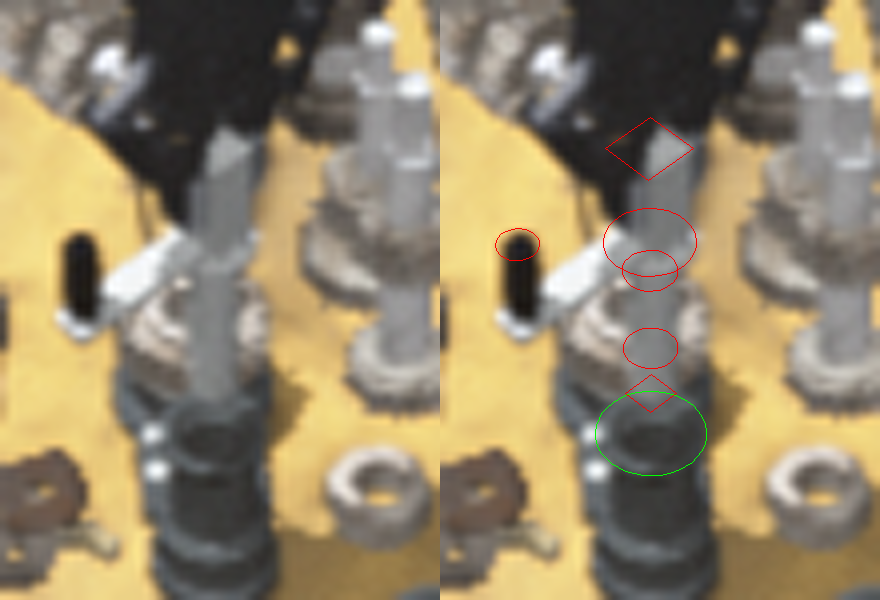

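Emit:
{"api": "move_arm", "payload": {
  "deltas": [
    [0,0,0.02,0,10],
    [0,0,0.04,0,10],
    [0,0,0.06,0,10],
    [0,0,0.075,0,10],
    [0,0,0.085,0,10],
    [0,0,0.095,0,10],
    [0,0,0.1,0,10],
    [0,0,0.1,0,10]
  ]
}}

```text
t: 5.88
tcp_pos: [0.5564, 0.3263, 0.2133]
tool_rot: [0.451, 0.893, -0.0, -0.0]
force: [0.5, -0.4, -5.0]
finger_gap: 0.301
```

```bash
python3 - <<'E'
from h import *
st(); snap('side','side7')
E
python3 ov2.py .5583 .3277 .085 36.4 side7 pics/c8.png
```

```text
t 5.88 tcp [0.5564 0.3263 0.2133] phi 36.38 zt [-1.e-03 -3.e-04 -1.e+00] F [ 0.49 -0.42 -4.96] M [-0.019  0.042  0.018] gap 0.301 q6 -0.278
```

View pics/c8.png

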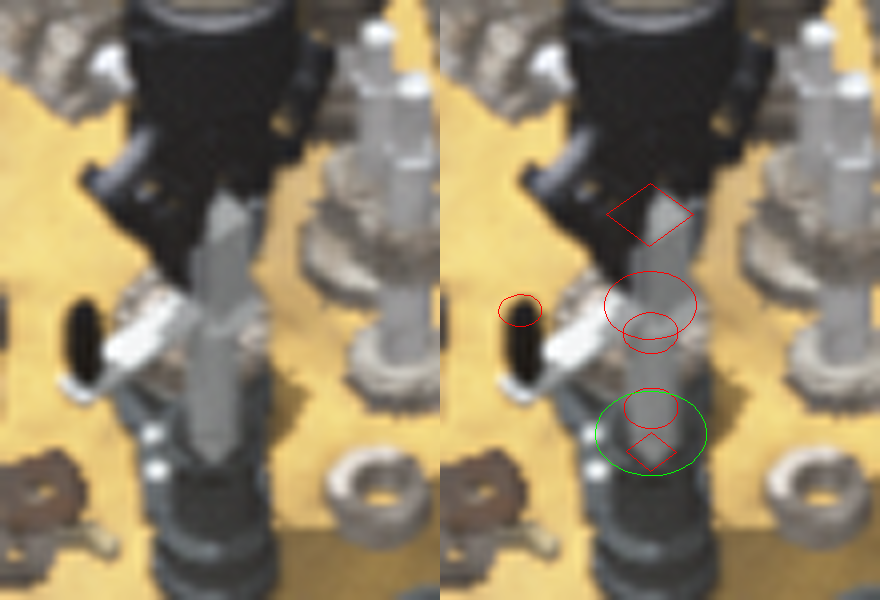

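Emit:
{"api": "move_arm", "payload": {
  "deltas": [
    [0,0,0.006,0,10],
    [0,0,0.012,0,10],
    [0,0,0.018,0,10],
    [0,0,0.024,0,10],
    [0,0,0.03,0,10],
    [0,0,0.036,0,10],
    [0,0,0.04,0,10],
    [0,0,0.04,0,10]
  ]
}}

```text
t: 6.6
tcp_pos: [0.5564, 0.3263, 0.1973]
tool_rot: [0.451, 0.893, -0.0, -0.0]
force: [0.6, -0.5, -4.2]
finger_gap: 0.298
```

```bash
python3 - <<'E'
from h import *
st(); snap('side','side8')
E
python3 ov2.py .5583 .3277 .069 36.4 side8 pics/c9.png
```

```text
t 6.6 tcp [0.5564 0.3263 0.1973] phi 36.38 zt [-1.e-03 -4.e-04 -1.e+00] F [ 0.63 -0.53 -4.2 ] M [-0.023  0.103 -0.041] gap 0.298 q6 -0.277
```

View pics/c9.png

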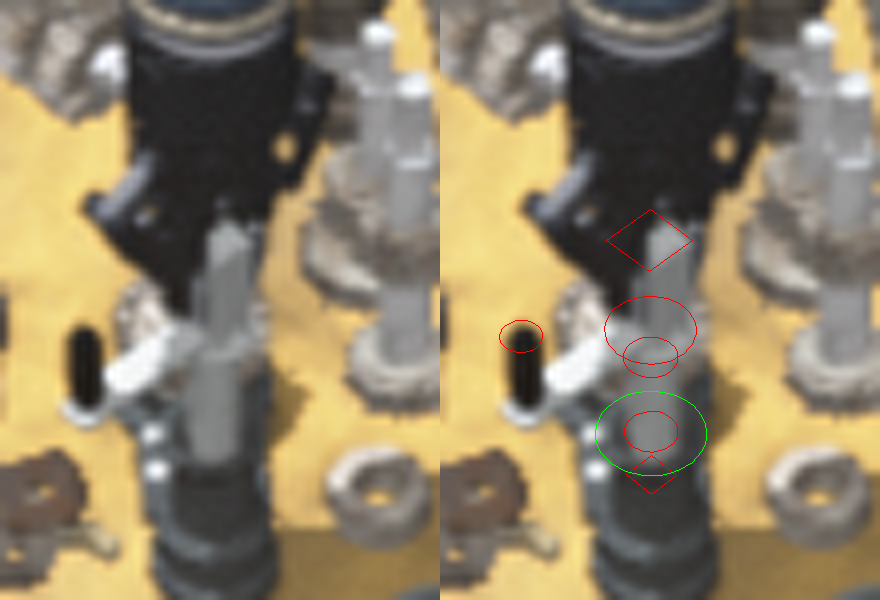

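Emit:
{"api": "move_arm", "payload": {
  "deltas": [
    [0,0,0.006,0,10],
    [0,0,0.012,0,10],
    [0,0,0.018,0,10],
    [0,0,0.024,0,10],
    [0,0,0.03,0,10],
    [0,0,0.036,0,10],
    [0,0,0.04,0,10],
    [0,0,0.04,0,10]
  ]
}}

```text
t: 7.32
tcp_pos: [0.5565, 0.3264, 0.1814]
tool_rot: [0.451, 0.893, -0.0, -0.0]
force: [-0.0, -0.2, -4.3]
finger_gap: 0.3
```

```bash
python3 - <<'E'
from h import *
st()
E
```

```text
t 7.32 tcp [0.5565 0.3264 0.1814] phi 36.38 zt [-7.e-04 -2.e-04 -1.e+00] F [-0.02 -0.23 -4.35] M [ 0.017  0.053 -0.022] gap 0.3 q6 -0.278
```

Emit:
{"api": "move_arm", "payload": {
  "deltas": [
    [0,0,0.006,0,10],
    [0,0,0.012,0,10],
    [0,0,0.018,0,10],
    [0,0,0.024,0,10],
    [0,0,0.03,0,10],
    [0,0,0.036,0,10],
    [0,0,0.04,0,10],
    [0,0,0.04,0,10]
  ]
}}

```text
t: 7.98
tcp_pos: [0.5565, 0.3264, 0.1654]
tool_rot: [0.451, 0.893, -0.0, -0.0]
force: [-1.2, -0.5, -4.7]
finger_gap: 0.299
```

```bash
python3 - <<'E'
from h import *
st()
E
```

```text
t 7.98 tcp [0.5565 0.3264 0.1654] phi 36.38 zt [-7.e-04 -2.e-04 -1.e+00] F [-1.22 -0.54 -4.67] M [ 0.027  0.017 -0.035] gap 0.299 q6 -0.278
```

Emit:
{"api": "move_arm", "payload": {
  "deltas": [
    [0,0,0.002,0,10],
    [0,0,0.004,0,10],
    [0,0,0.006,0,10],
    [0,0,0.008,0,10],
    [0,0,0.01,0,10],
    [0,0,0.0125,0,10],
    [0,0,0.0125,0,10],
    [0,0,0.0125,0,10]
  ]
}}

```text
t: 8.65
tcp_pos: [0.5566, 0.3264, 0.1608]
tool_rot: [0.451, 0.893, -0.0, -0.0]
force: [0.7, -0.1, -4.2]
finger_gap: 0.294
```

Emit:
{"api": "move_arm", "payload": {
  "deltas": [
    [0,0,0.002,0,10],
    [0,0,0.004,0,10],
    [0,0,0.006,0,10],
    [0,0,0.0075,0,10],
    [0,0,0.0075,0,10],
    [0,0,0.0075,0,10],
    [0,0,0.0075,0,10],
    [0,0,0.0075,0,10]
  ]
}}

```text
t: 9.32
tcp_pos: [0.5568, 0.3265, 0.1584]
tool_rot: [0.451, 0.893, 0.0, 0.0]
force: [-0.2, -0.3, 0.1]
finger_gap: 0.297
```

```bash
python3 - <<'E'
from h import *
st()
E
```

```text
t 9.32 tcp [0.5568 0.3265 0.1584] phi 36.39 zt [ 5.e-04  1.e-04 -1.e+00] F [-0.17 -0.3   0.06] M [-0.173  0.194  0.01 ] gap 0.297 q6 -0.278
```

Emit:
{"api": "move_arm", "payload": {
  "deltas": [
    [0,0,0.002,0,10],
    [0,0,0.004,0,10],
    [0,0,0.006,0,10],
    [0,0,0.006,0,10],
    [0,0,0.006,0,10],
    [0,0,0.006,-0.08,10],
    [0,0,0.006,-0.16,10],
    [0,0,0.006,-0.16,10]
  ]
}}

```text
t: 9.98
tcp_pos: [0.5569, 0.3266, 0.1559]
tool_rot: [0.415, 0.91, 0.0, 0.0]
force: [-0.8, -0.2, 3.6]
finger_gap: 0.296
```

```bash
python3 - <<'E'
from h import *
st()
E
```

```text
t 9.98 tcp [0.5569 0.3266 0.1559] phi 41.0 zt [ 6.e-04  4.e-04 -1.e+00] F [-0.83 -0.23  3.56] M [-0.135  0.368 -0.038] gap 0.296 q6 -0.358
```

Emit:
{"api": "move_arm", "payload": {
  "deltas": [
    [0,0,0,-0.06,10],
    [0,0,0,-0.12,10],
    [0,0,0,-0.18,10],
    [0,0,0,-0.24,10],
    [0,0,0,-0.3,10],
    [0,0,0,-0.3,10],
    [0,0,0,-0.3,10],
    [0,0,0,-0.3,10]
  ]
}}

```text
t: 10.65
tcp_pos: [0.557, 0.3266, 0.1558]
tool_rot: [0.346, 0.938, 0.0, 0.0]
force: [-1.5, 0.3, 3.5]
finger_gap: 0.298
```

Emit:
{"api": "move_arm", "payload": {
  "deltas": [
    [0,0,0,-0.06,10],
    [0,0,0,-0.12,10],
    [0,0,0,-0.18,10],
    [0,0,0,-0.24,10],
    [0,0,0,-0.3,10],
    [0,0,0,-0.3,10],
    [0,0,0,-0.3,10],
    [0,0,0,-0.3,10]
  ]
}}

```text
t: 11.32
tcp_pos: [0.5569, 0.3266, 0.1557]
tool_rot: [0.275, 0.962, 0.0, 0.0]
force: [-0.3, 0.1, 4.3]
finger_gap: 0.304
```

```bash
python3 - <<'E'
from h import *
st()
E
```

```text
t 11.32 tcp [0.5569 0.3266 0.1557] phi 58.1 zt [ 8.e-04  4.e-04 -1.e+00] F [-0.31  0.15  4.31] M [-0.008  0.25   0.018] gap 0.304 q6 -0.657
```

Emit:
{"api": "move_arm", "payload": {
  "deltas": [
    [0,0,0,-0.06,10],
    [0,0,0,-0.12,10],
    [0,0,0,-0.18,10],
    [0,0,0,-0.24,10],
    [0,0,0,-0.3,10],
    [0,0,0,-0.3,10],
    [0,0,0,-0.3,10],
    [0,0,0,-0.3,10]
  ]
}}

```text
t: 11.98
tcp_pos: [0.5568, 0.3265, 0.1556]
tool_rot: [0.202, 0.979, 0.0, 0.0]
force: [-1.5, 0.0, 3.9]
finger_gap: 0.296
```

```bash
python3 - <<'E'
from h import *
st()
E
```

```text
t 11.98 tcp [0.5568 0.3265 0.1556] phi 66.7 zt [ 3.e-04  1.e-04 -1.e+00] F [-1.53  0.02  3.92] M [ 0.061  0.229 -0.025] gap 0.296 q6 -0.807
```

Emit:
{"api": "move_arm", "payload": {
  "deltas": [
    [0,0,0,-0.06,10],
    [0,0,0,-0.12,10],
    [0,0,0,-0.18,10],
    [0,0,0,-0.24,10],
    [0,0,0,-0.3,10],
    [0,0,0,-0.3,10],
    [0,0,0,-0.3,10],
    [0,0,0,-0.3,10]
  ]
}}

```text
t: 12.65
tcp_pos: [0.5566, 0.3264, 0.1555]
tool_rot: [0.128, 0.992, -0.0, -0.0]
force: [-1.1, -0.1, 4.6]
finger_gap: 0.298
```

```bash
python3 - <<'E'
from h import *
st()
E
```

```text
t 12.65 tcp [0.5566 0.3264 0.1555] phi 75.29 zt [-0. -0. -1.] F [-1.06 -0.13  4.57] M [-0.087  0.245  0.01 ] gap 0.298 q6 -0.957
```

Emit:
{"api": "move_arm", "payload": {
  "deltas": [
    [0,0,0,-0.06,10],
    [0,0,0,-0.12,10],
    [0,0,0,-0.18,10],
    [0,0,0,-0.24,10],
    [0,0,0,-0.3,10],
    [0,0,0,-0.3,10],
    [0,0,0,-0.3,10],
    [0,0,0,-0.3,10]
  ]
}}

```text
t: 13.32
tcp_pos: [0.5565, 0.3263, 0.1555]
tool_rot: [0.053, 0.999, -0.0, -0.0]
force: [-1.1, -0.1, 3.5]
finger_gap: 0.299
```

```bash
python3 - <<'E'
from h import *
st()
E
```

```text
t 13.32 tcp [0.5565 0.3263 0.1555] phi 83.89 zt [-3.e-04 -2.e-04 -1.e+00] F [-1.06 -0.13  3.52] M [-0.176  0.276 -0.044] gap 0.299 q6 -1.107
```

Emit:
{"api": "move_arm", "payload": {
  "deltas": [
    [0,0,0,-0.06,10],
    [0,0,0,-0.12,10],
    [0,0,0,-0.18,10],
    [0,0,0,-0.24,10],
    [0,0,0,-0.3,10],
    [0,0,0,-0.3,10],
    [0,0,0,-0.3,10],
    [0,0,0,-0.3,10]
  ]
}}

```text
t: 13.98
tcp_pos: [0.5565, 0.3263, 0.1554]
tool_rot: [-0.022, 1.0, -0.0, -0.0]
force: [-0.8, -0.1, 2.8]
finger_gap: 0.3
```

```bash
python3 - <<'E'
from h import *
st()
E
```

```text
t 13.98 tcp [0.5565 0.3263 0.1554] phi 92.49 zt [-4.e-04 -4.e-04 -1.e+00] F [-0.79 -0.11  2.85] M [-0.342  0.292 -0.047] gap 0.3 q6 -1.257
```

Emit:
{"api": "move_arm", "payload": {
  "deltas": [
    [0,0,0,-0.06,10],
    [0,0,0,-0.12,10],
    [0,0,0,-0.18,10],
    [0,0,0,-0.24,10],
    [0,0,0,-0.3,10],
    [0,0,0,-0.3,10],
    [0,0,0,-0.3,10],
    [0,0,0,-0.3,10]
  ]
}}

```text
t: 14.65
tcp_pos: [0.5563, 0.3262, 0.1553]
tool_rot: [-0.097, 0.995, -0.0, -0.001]
force: [-1.4, -1.1, 3.8]
finger_gap: 0.299
```

```bash
python3 - <<'E'
from h import *
st()
E
```

```text
t 14.65 tcp [0.5563 0.3262 0.1553] phi 101.08 zt [-1.e-03 -6.e-04 -1.e+00] F [-1.38 -1.07  3.75] M [-0.422  0.469 -0.011] gap 0.299 q6 -1.407
```

Emit:
{"api": "move_arm", "payload": {
  "deltas": [
    [0,0,0,-0.06,10],
    [0,0,0,-0.12,10],
    [0,0,0,-0.18,10],
    [0,0,0,-0.24,10],
    [0,0,0,-0.3,10],
    [0,0,0,-0.3,10],
    [0,0,0,-0.3,10],
    [0,0,0,-0.3,10]
  ]
}}

```text
t: 15.32
tcp_pos: [0.5562, 0.3264, 0.1543]
tool_rot: [-0.171, 0.985, 0.0, -0.001]
force: [0.6, 0.3, -4.7]
finger_gap: 0.292
```

```bash
python3 - <<'E'
from h import *
st(); snap('side','side9')
E
python3 ov2.py .5583 .3277 .028 110 side9 pics/c10.png
```

```text
t 15.32 tcp [0.5562 0.3264 0.1543] phi 109.66 zt [-1.6e-03 -2.0e-04 -1.0e+00] F [ 0.6   0.29 -4.71] M [ 0.166  0.069 -0.016] gap 0.292 q6 -1.557
```

View pics/c10.png

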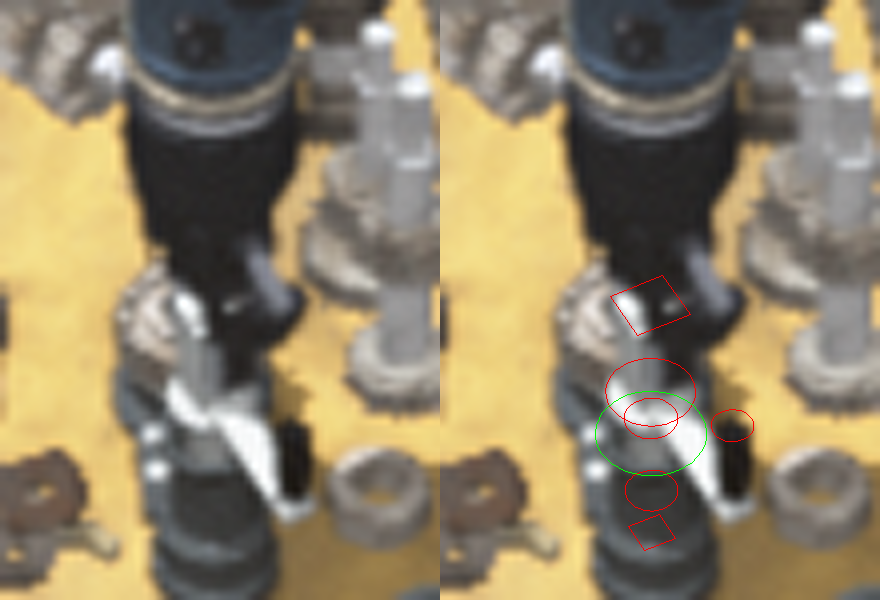

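Emit:
{"api": "move_arm", "payload": {
  "deltas": [
    [0,0,0.003,0,10],
    [0,0,0.006,0,10],
    [0,0,0.009,0,10],
    [0,0,0.012,0,10],
    [0,0,0.012,0,10],
    [0,0,0.012,0,10],
    [0,0,0.012,0,10],
    [0,0,0.012,0,10]
  ]
}}

```text
t: 16.03
tcp_pos: [0.5565, 0.3264, 0.1505]
tool_rot: [-0.171, 0.985, 0.0, -0.0]
force: [-0.6, 1.3, -5.3]
finger_gap: 0.3
```

```bash
python3 - <<'E'
from h import *
st()
E
```

```text
t 16.03 tcp [0.5565 0.3264 0.1505] phi 109.71 zt [-5.e-04  0.e+00 -1.e+00] F [-0.58  1.31 -5.31] M [ 0.249  0.215 -0.03 ] gap 0.3 q6 -1.557
```

Emit:
{"api": "move_arm", "payload": {
  "deltas": [
    [0,0,0.004,0,10],
    [0,0,0.008,0,10],
    [0,0,0.012,0,10],
    [0,0,0.016,0,10],
    [0,0,0.02,0,10],
    [0,0,0.02,0,10],
    [0,0,0.02,0,10],
    [0,0,0.02,0,10]
  ]
}}

```text
t: 16.7
tcp_pos: [0.5565, 0.3264, 0.1423]
tool_rot: [-0.171, 0.985, 0.0, -0.0]
force: [-0.1, 1.3, -5.2]
finger_gap: 0.297
```

```bash
python3 - <<'E'
from h import *
st()
E
```

```text
t 16.7 tcp [0.5565 0.3264 0.1423] phi 109.72 zt [-5.e-04 -0.e+00 -1.e+00] F [-0.14  1.29 -5.18] M [0.334 0.342 0.036] gap 0.297 q6 -1.558
```

Emit:
{"api": "move_arm", "payload": {
  "deltas": [
    [0,0,0.002,0,10],
    [0,0,0.004,0,10],
    [0,0,0.004,0,10],
    [0,0,0.004,0,10],
    [0,0,0.004,0,10],
    [0,0,0.004,0,10],
    [0,0,0.004,0,10],
    [0,0,0.004,0,10]
  ]
}}

```text
t: 17.37
tcp_pos: [0.5566, 0.3264, 0.1411]
tool_rot: [-0.171, 0.985, 0.0, -0.0]
force: [-1.7, 1.6, -2.4]
finger_gap: 0.301
```

```bash
python3 - <<'E'
from h import *
st()
E
```

```text
t 17.37 tcp [0.5566 0.3264 0.1411] phi 109.72 zt [-1.e-04  0.e+00 -1.e+00] F [-1.75  1.64 -2.36] M [0.307 0.501 0.038] gap 0.301 q6 -1.558
```

Emit:
{"api": "move_arm", "payload": {
  "deltas": [
    [0,0,0.001,0,10],
    [0,0,0.002,0,10],
    [0,0,0.002,0,10],
    [0,0,0.002,0,10],
    [0,0,0.002,0,10],
    [0,0,0.002,0,10],
    [0,0,0.002,0,10],
    [0,0,0.002,0,10]
  ]
}}

```text
t: 18.03
tcp_pos: [0.5567, 0.3265, 0.1405]
tool_rot: [-0.171, 0.985, 0.0, 0.0]
force: [-3.0, 1.3, -0.3]
finger_gap: 0.298
```

```bash
python3 - <<'E'
from h import *
st()
E
```

```text
t 18.03 tcp [0.5567 0.3265 0.1405] phi 109.72 zt [ 2.e-04  1.e-04 -1.e+00] F [-3.04  1.32 -0.3 ] M [ 0.34   0.728 -0.02 ] gap 0.298 q6 -1.558
```

Emit:
{"api": "move_arm", "payload": {
  "deltas": [
    [0,0,0,0.05,10],
    [0,0,0,0.15,10],
    [0,0,0,0.25,10],
    [0,0,0,0.35,10],
    [0,0,0,0.45,10],
    [0,0,0,0.55,10],
    [0,0,0,0.6,10],
    [0,0,0,0.6,10]
  ],
  "force": 55
}}

```text
t: 18.7
tcp_pos: [0.5564, 0.3268, 0.1404]
tool_rot: [-0.022, 1.0, 0.0, -0.0]
force: [-3.8, 1.8, 0.1]
finger_gap: 0.297
```

```bash
python3 - <<'E'
from h import *
st()
E
```

```text
t 18.7 tcp [0.5564 0.3268 0.1404] phi 92.54 zt [-3.e-04  6.e-04 -1.e+00] F [-3.83  1.84  0.08] M [0.657 0.833 0.138] gap 0.297 q6 -1.258
```

Emit:
{"api": "move_arm", "payload": {
  "deltas": [
    [0,0,0,0.1,10],
    [0,0,0,0.2,10],
    [0,0,0,0.3,10],
    [0,0,0,0.4,10],
    [0,0,0,0.5,10],
    [0,0,0,0.6,10],
    [0,0,0,0.7,10],
    [0,0,0,0.7,10]
  ]
}}

```text
t: 19.37
tcp_pos: [0.5567, 0.3268, 0.1404]
tool_rot: [0.152, 0.988, 0.0, 0.0]
force: [-3.0, 1.8, -0.0]
finger_gap: 0.297
```

```bash
python3 - <<'E'
from h import *
st()
E
```

```text
t 19.37 tcp [0.5567 0.3268 0.1404] phi 72.48 zt [ 3.e-04  8.e-04 -1.e+00] F [-3.02  1.84 -0.  ] M [0.65  0.818 0.142] gap 0.297 q6 -0.908
```

Emit:
{"api": "move_arm", "payload": {
  "deltas": [
    [0,0,0,0.1,10],
    [0,0,0,0.2,10],
    [0,0,0,0.3,10],
    [0,0,0,0.4,10],
    [0,0,0,0.5,10],
    [0,0,0,0.6,10],
    [0,0,0,0.6,10],
    [0,0,0,0.6,10]
  ]
}}

```text
t: 20.03
tcp_pos: [0.5568, 0.3267, 0.1404]
tool_rot: [0.297, 0.955, 0.0, 0.0]
force: [-2.7, 3.6, 0.3]
finger_gap: 0.297
```

```bash
python3 - <<'E'
from h import *
st(); snap('side','side10')
d=np.load('pics/side10.npy');W=pts('side',d).reshape(-1,3)
for W in(W,np.load('pics/Wside.npy').reshape(-1,3)):
    k=(np.hypot(W[:,0]-.554,W[:,1]-.2285)<.032)&(np.hypot(W[:,0]-.554,W[:,1]-.2285)>.015)&(W[:,2]<.11)&(W[:,2]>.05);print(k.sum(),np.median(W[k,2]))
E
python3 ov2.py .5583 .3277 .012 55 side10 pics/c11.png
```

```text
t 20.03 tcp [0.5568 0.3267 0.1404] phi 55.41 zt [ 5.e-04  8.e-04 -1.e+00] F [-2.75  3.61  0.29] M [0.755 0.753 0.089] gap 0.297 q6 -0.61
14 0.07619332866792183
154 0.0643178790711374
```

View pics/c11.png

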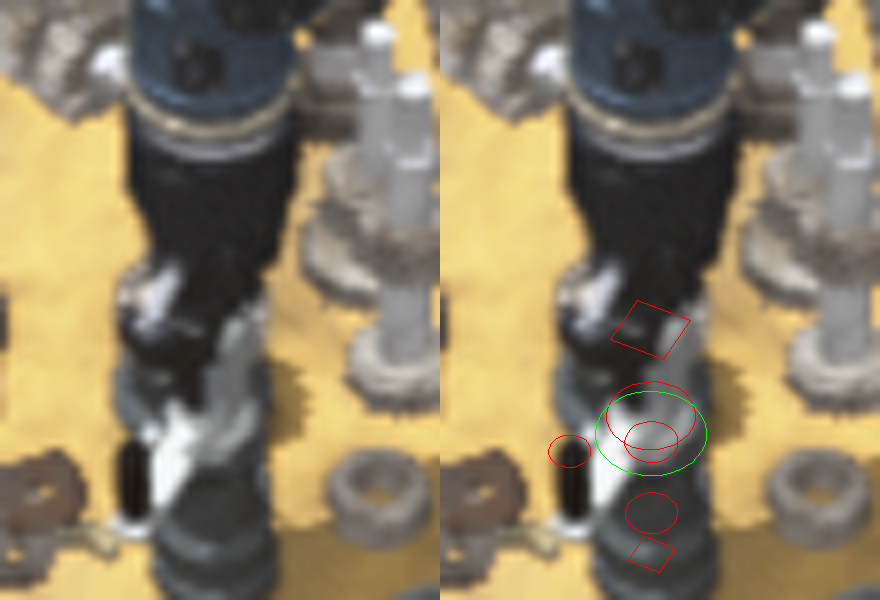

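Emit:
{"api": "move_arm", "payload": {
  "deltas": [
    [0,0,0,0.1,10],
    [0,0,0,0.2,10],
    [0,0,0,0.3,10],
    [0,0,0,0.4,10],
    [0,0,0,0.5,10],
    [0,0,0,0.6,10],
    [0,0,0,0.6,10],
    [0,0,0,0.6,10]
  ]
}}

```text
t: 20.75
tcp_pos: [0.557, 0.3267, 0.1404]
tool_rot: [0.437, 0.9, 0.0, 0.0]
force: [-1.7, 3.1, 0.7]
finger_gap: 0.301
```

```bash
python3 - <<'E'
from h import *
st()
E
```

```text
t 20.75 tcp [0.557  0.3267 0.1404] phi 38.21 zt [ 9.e-04  6.e-04 -1.e+00] F [-1.72  3.08  0.67] M [0.877 0.658 0.103] gap 0.301 q6 -0.31
```

Emit:
{"api": "move_arm", "payload": {
  "deltas": [
    [0,0,0,0.04,10],
    [0,0,0,0.08,10],
    [0,0,0,0.12,10],
    [0,0,0,0.16,10],
    [0,0,0,0.2,10],
    [0,0,0,0.2,10],
    [0,0,0,0.2,10],
    [0,0,0,0.2,10]
  ]
}}

```text
t: 21.42
tcp_pos: [0.557, 0.3266, 0.1404]
tool_rot: [0.482, 0.876, 0.0, 0.0]
force: [-2.2, 3.5, -0.7]
finger_gap: 0.299
```

```bash
python3 - <<'E'
from h import *
st()
E
```

```text
t 21.42 tcp [0.557  0.3266 0.1404] phi 32.37 zt [ 8.e-04  4.e-04 -1.e+00] F [-2.23  3.54 -0.7 ] M [0.951 0.318 0.125] gap 0.299 q6 -0.208
```

Emit:
{"api": "move_arm", "payload": {
  "deltas": [
    [0,0,0,0.03,10],
    [0,0,0,0.06,10],
    [0,0,0,0.09,10],
    [0,0,0,0.12,10],
    [0,0,0,0.12,10],
    [0,0,0,0.12,10],
    [0,0,0,0.12,10],
    [0,0,0,0.12,10]
  ]
}}

```text
t: 22.08
tcp_pos: [0.557, 0.3265, 0.1404]
tool_rot: [0.508, 0.861, 0.0, 0.0]
force: [-0.4, 4.1, 0.1]
finger_gap: 0.296
```

```bash
python3 - <<'E'
from h import *
st()
E
```

```text
t 22.08 tcp [0.557  0.3265 0.1404] phi 28.94 zt [ 8.e-04  2.e-04 -1.e+00] F [-0.44  4.12  0.13] M [1.113 0.073 0.294] gap 0.296 q6 -0.148
```

Emit:
{"api": "move_arm", "payload": {
  "deltas": [
    [0,0,0,0.03,10],
    [0,0,0,0.05,10],
    [0,0,0,0.07,10],
    [0,0,0,0.07,10],
    [0,0,0,0.07,10],
    [0,0,0,0.07,10],
    [0,0,0,0.07,10],
    [0,0,0,0.07,10]
  ]
}}

```text
t: 22.75
tcp_pos: [0.5569, 0.3265, 0.1404]
tool_rot: [0.523, 0.852, 0.0, 0.0]
force: [1.2, 4.5, 0.2]
finger_gap: 0.298
```

```bash
python3 - <<'E'
from h import *
st()
E
```

```text
t 22.75 tcp [0.5569 0.3265 0.1404] phi 26.94 zt [ 7.e-04  1.e-04 -1.e+00] F [1.24 4.46 0.16] M [ 1.058 -0.128  0.672] gap 0.298 q6 -0.113
```

Emit:
{"api": "move_arm", "payload": {
  "deltas": [
    [0,0,0,-0.04,10],
    [0,0,0,-0.08,10],
    [0,0,0,-0.08,10],
    [0,0,0,-0.08,20],
    [0,0,0,-0.08,40],
    [0,0,0,-0.08,60],
    [0,0,0,-0.08,60],
    [0,0,0,-0.08,60]
  ]
}}

```text
t: 23.42
tcp_pos: [0.5562, 0.3255, 0.1399]
tool_rot: [0.506, 0.863, -0.001, -0.0]
force: [0.8, 0.1, -0.1]
finger_gap: 0.601
```

```bash
python3 - <<'E'
from h import *
st(); snap('side','side11')
E
python3 ov2.py .5583 .3277 .012 28 side11 pics/c12.png
```

```text
t 23.42 tcp [0.5562 0.3255 0.1399] phi 29.21 zt [-0.0014 -0.0016 -1.    ] F [ 0.77  0.14 -0.09] M [-0.013  0.08  -0.017] gap 0.601 q6 -0.152
```

View pics/c12.png

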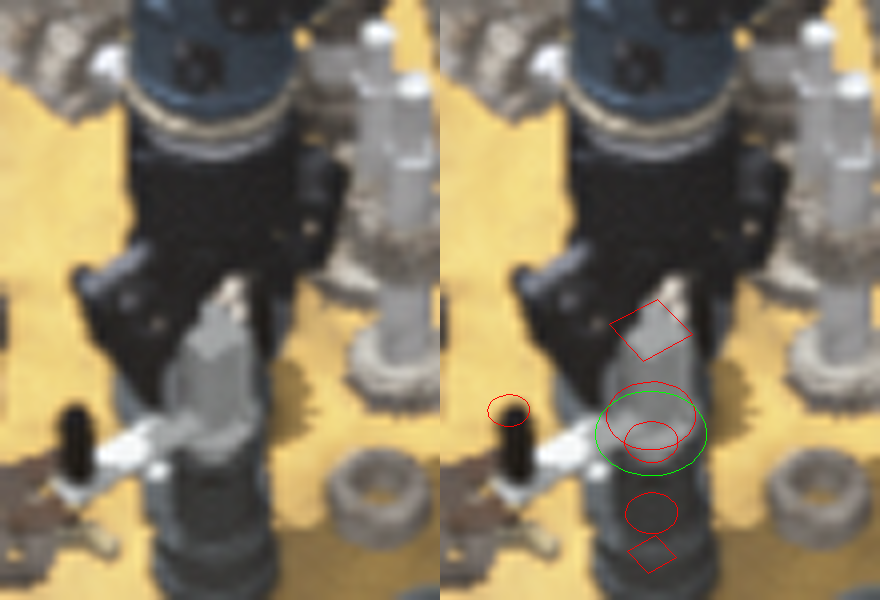

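Released; the boss is free between the fingers. Rise straight up, then move aside.

Emit:
{"api": "move_arm", "payload": {
  "deltas": [
    [0,0,-0.02,0,60],
    [0,0,-0.06,0,60],
    [0,0,-0.11,0,60],
    [0,0,-0.17,0,60],
    [0,0,-0.22,0,60],
    [0,0,-0.26,0,60],
    [0,0,-0.28,0,60],
    [0,0,-0.28,0,60]
  ]
}}

```text
t: 24.13
tcp_pos: [0.5578, 0.3268, 0.2551]
tool_rot: [0.506, 0.863, 0.002, 0.002]
force: [0.1, -0.0, -0.7]
finger_gap: 0.6
```

```bash
python3 - <<'E'
from h import *
st((.40,.50,.27))
E
```

```text
t 24.13 tcp [0.5578 0.3268 0.2551] phi 29.22 zt [ 0.0048  0.0016 -1.    ] F [ 0.08 -0.01 -0.68] M [-0.063  0.007  0.027] gap 0.6 q6 -0.152
units [ 0.5705 -0.1327 -0.0383]
```

Emit:
{"api": "move_arm", "payload": {
  "deltas": [
    [0.05,-0.01,-0.02,0,60],
    [0.13,-0.03,-0.04,0,60],
    [0.22,-0.05,-0.04,0,60],
    [0.31,-0.07,-0.04,0,60],
    [0.4,-0.09,-0.04,0,60],
    [0.48,-0.11,-0.04,0,60],
    [0.54,-0.13,-0.04,0,60],
    [0.57,-0.13,-0.04,0,60]
  ]
}}

```text
t: 24.8
tcp_pos: [0.396, 0.5013, 0.2668]
tool_rot: [0.504, 0.863, -0.002, -0.001]
force: [0.4, -0.0, 0.0]
finger_gap: 0.6
```

```bash
python3 - <<'E'
from h import *
st(); 
for n in('side','top'):
    d=snap(n,n+'12')[1]; W1=pts(n,d)
    W0=np.load(f'pics/W{n}.npy')
    for nm,W in(('before',W0),('after',W1)):
        W=W.reshape(-1,3); c=(.554,.2285) if n=='side' else(.553,.2225)
        r=np.hypot(W[:,0]-c[0],W[:,1]-c[1]);k=(r<.034)&(r>.018)&(W[:,2]<.11)&(W[:,2]>.05);print(n,nm,k.sum(),np.median(W[k],0).round(4))
        w=(.5583,.3277)
        k=(np.hypot(W[:,0]-w[0],W[:,1]-w[1])<.016)&(W[:,2]>.13)&(W[:,2]<.3);print('boss',k.sum(),W[k].mean(0).round(3),np.percentile(W[k,2],90) if k.any() else 0)
im=cv2.imread('pics/side12.png');a=cv2.resize(im[215:315,220:340],None,fx=6,fy=6,interpolation=2);cv2.imwrite('pics/c13.png',a)
im=cv2.imread('pics/top12.png');a=cv2.resize(im[130:230,170:290],None,fx=6,fy=6,interpolation=2);cv2.imwrite('pics/c14.png',a)
E
python3 ov2.py .5583 .3277 .012 31 side12 pics/c15.png
```

```text
t 24.8 tcp [0.396  0.5013 0.2668] phi 29.42 zt [-0.0038 -0.002  -1.    ] F [ 0.36 -0.03  0.03] M [ 0.001 -0.005  0.01 ] gap 0.6 q6 0.213
side before 161 [0.556  0.2337 0.0636]
boss 0 [nan nan nan] 0
side after 129 [0.5606 0.2201 0.0775]
boss 91 [0.558 0.332 0.155] 0.16760764017995045
top before 122 [0.5492 0.2187 0.0633]
boss 0 [nan nan nan] 0
top after 145 [0.5486 0.2221 0.0787]
boss 46 [0.555 0.325 0.159] 0.1689009790755891<stdin>:10: RuntimeWarning: Mean of empty slice.
  ret = um.true_divide(
```

View pics/c13.png

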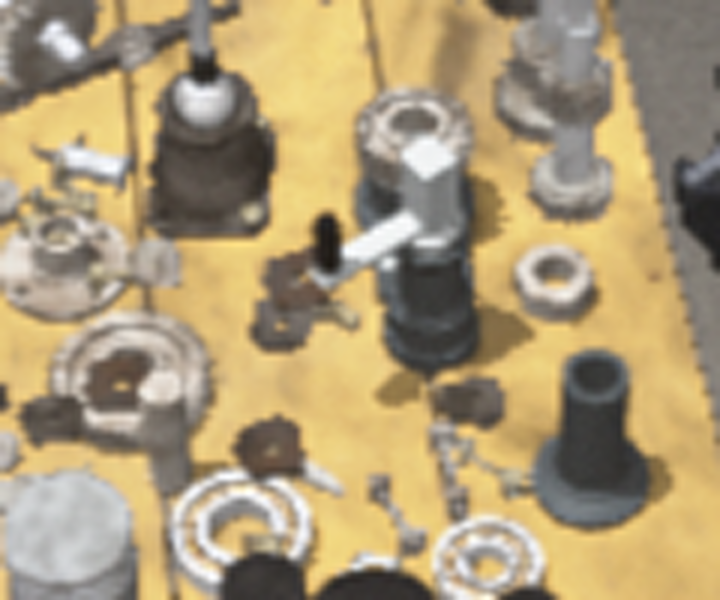

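View pics/c14.png

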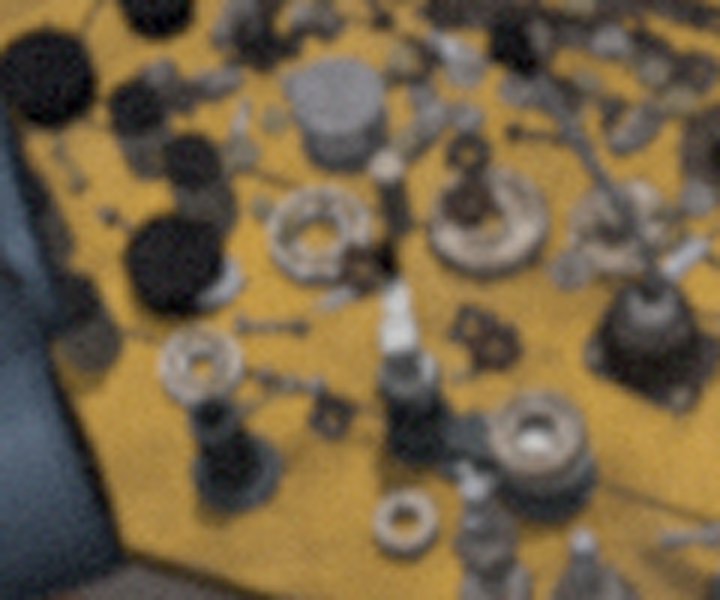

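View pics/c15.png

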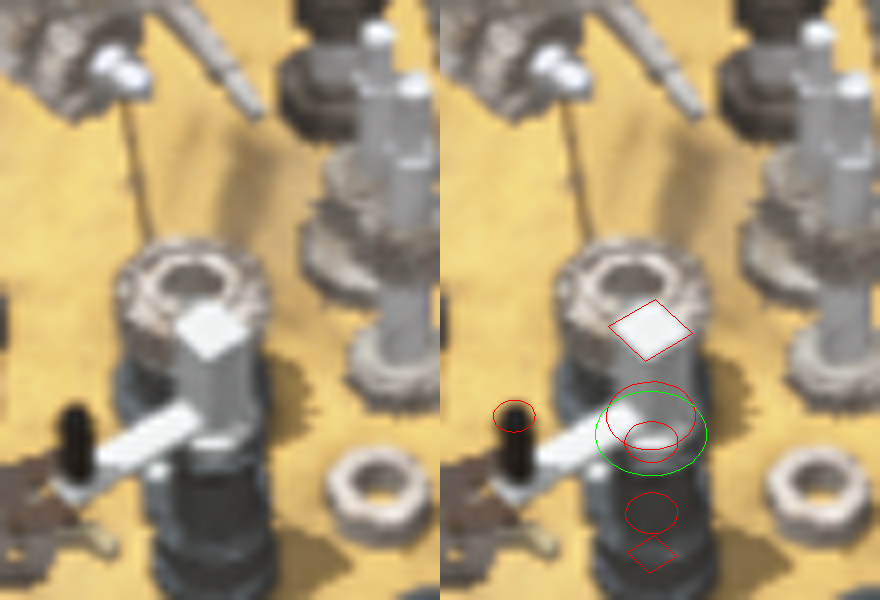

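```bash
python3 - <<'E'
from h import *
for n in('side','top'):
    for f in('0','12'):
        W=pts(n,np.load(f'pics/{n}{f}.npy')).reshape(-1,3)
        k=(abs(W[:,0]-.553)<.05)&(abs(W[:,1]-.224)<.05)&(W[:,2]>.05)&(W[:,2]<.11); Q=W[k]
        k=Q[:,1]<.25;Q=Q[k]
        print(n,f,len(Q),np.percentile(Q[:,2],[50,60,70,80,90]).round(4))
st()
E
```

```text
side 0 188 [0.0633 0.0648 0.0669 0.0678 0.0706]
side 12 196 [0.0781 0.0805 0.0823 0.0836 0.0871]
top 0 162 [0.0632 0.0646 0.0659 0.0669 0.0705]
top 12 210 [0.0778 0.0797 0.0811 0.0831 0.0858]
t 24.9 tcp [0.3986 0.5011 0.2673] phi 29.4 zt [-9.0e-04 -1.1e-03 -1.0e+00] F [-0.52  0.83 -0.65] M [-0.041 -0.015  0.005] gap 0.599 q6 0.212
```

Upper percentiles show a rise of about 16 mm, which matches the stop. The crank stands at its home height, so I'm handing in.

```bash
python3 -c "
from station import manip
print(manip.sign_off())"
```

```text
the job is handed in; nothing more can be done
None
```

The crank is seated in the jack, the saddle and gear are all the way up, and the robot has let go and moved clear. I handed the job in at about 25 s.

- **Finding the drive:** I lowered the crank into the well and felt for the drive anticlockwise under about 8–9 N (2–3 mm of spring travel). It engaged after about 70° and went home with no more than about 5 N.
- **Turning:** I turned it about 83° clockwise, of which about 8° was slack in the square. The wrist torque rose from about 0.12 to 0.67 N m, which I took as the upper stop.
- **Last checks:**
  - The top of the crank measures about 0.167 m, which is the fully home height.
  - The gear sits on the saddle about 15–16.5 mm higher than at the start. The median heights read 14–15 mm and the upper percentiles about 16 mm. I put this spread down to depth noise.
  - In the last pictures the piston and the nut look where they were. I checked this by eye, without measuring.
- **Disagreement:** the two cameras differed by 2–5 mm in absolute position throughout, so I relied on relative moves and contact forces.

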